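# Stop the document camera from rocking

## Task

The document camera's stand rocks because its screw foot, the one with the black knob at the stand's front right corner, hangs clear of the desk. Turn the knob clockwise until the foot's rubber pad just rests lightly on the desk, without jacking the stand up; leave the stand and the things round it where they are, and let go.

Things in the scene. Friction and masses are not known exactly. Their poses are not given: they have to be found in the camera images.
- knob_grip (a point): Centre (half-way up) of the black ribbed round knob on the screw foot: 48 mm across, 26 mm tall, axis upright, aluminium disc and white index line on top; grasp it from above across any diameter. The knob sinks with the screw. Under it are a 13 mm threaded spindle and the stand's steel lug with a brass bush, 45 mm over the desk; the knob's underside is 59 to 67 mm over the desk.
- foot_knob (a joint): Turn of the knob, rad; grows clockwise seen from above, which screws knob, spindle and pad down 6 mm a turn. At 0 the pad is 10 mm clear of the desk; it starts 4 to 7 mm clear. It touches at about 10.5 rad (knob centre 73 mm over the desk); each further rad presses about 5 N harder, and 3 to 4 rad more jack the stand up. End stop 16.7. Turning takes 0.06 N m; it stays where left.
- foot_pad: The screw foot's black rubber pad, a disc 35 mm across and 8 mm thick on the knob's axis. Origin: centre of its underside, so its height is the gap to the desk. It is soft: it yields 1 mm for each 5 N, at most 4 mm, and does not turn with the knob.
- camera_stand: Document-camera stand, loose, 6 kg: grey board 260 (x) x 320 (y) mm, top 30 mm up; column at its back left; camera head over its middle, 0.28 to 0.37 m up. Origin: desk level under the board's middle; x to the back, y left. Three rubber feet; the screw foot is on a lug at x -105, y -196 mm. About 15 N down on the knob tips it. Leave it where it is.
- maroon_book: Maroon bound book, 121 x 165 x 24 mm, lying loose on the board; origin at the centre of its underside. To be left lying.
- magnifier: Magnifying glass with a red handle, 107 mm long, 8 mm thick, lying right of the stand; origin at the middle of its underside. To be left alone.
- spectacles: Folded wire spectacles, 124 mm long, 8 mm thick, lying left of the stand; origin at the middle of their underside. To be left alone.
- pocket_watch: Silver pocket watch, 63 x 47 x 12 mm, lying right of the stand; origin at the middle of its underside. To be left alone.

How it is judged:
By the outcome, as a careful person would: the job done as asked, in the order asked, and still so for the second after the job is handed in, with the robot touching nothing.
It also fails if it takes over 67 s, if anything falls off the work surface, if the arm or the gripper's body presses on something with over 40 N, if the wrist force passes 120 N, or if a joint passes its speed limit or range.

## Robot

A 7-joint arm with a two-finger parallel gripper is mounted at the origin on a cart in front of the work surface, level with it; the furniture and walls round the work are solid. World frame = base frame: x ahead of the robot, y to its left, z up, the work surface at z = 0. Lengths are in mm, angles in rad, forces in N, time in s.
With the tool pointing down it reaches from about 400 to 875 mm from the base axis. Payload 4.4 kg.
Tool frame: the origin (TCP) lies midway between the tips of the shut fingers; the grasp point (between the pads) lies 19 mm behind it; z points along the fingers, y is the line along which they close (so a half turn about z gives the same grasp; the last joint's range is limited). The gripper opens to 85 mm and grips with 20 to 120 N. Pads are 22 mm wide; open, the fingers measure 114 mm over their backs; the gripper's body (76 mm by 85 mm) begins 54 mm behind the grasp point. The pads swing forward as they close: fully open they stand 13 mm farther back than shut.
Start: joints at [1.108, 0.628, 0.038, 1.517, -0.027, 0.996, -0.02], TCP at [251.233, -599.5, 231.313] pointing down, gripper open.
Joint ranges: [-3.06, 3.06], [-0.37, 2.12], [-1.25, 1.32], [0.18, 2.47], [-1.1, 4.24], [0.23, 1.98], [-2.94, 2.94]. Speed limits (rad/s): [2.57, 2.57, 3.14, 3.14, 3.14, 3.14, 3.14].

## Interface

Orientations are given as [roll, pitch, yaw] about the fixed x, y, z axes, in that order (R = Rz(yaw) Ry(pitch) Rx(roll)).
In Python, from cell import read_state, get_image, finish_job gives the robot as it stands.
- The arm moves only by the tool send_rows, never from a script. Its argument "series" is a list of rows, each an object of numbers: "ax", "ay", "az": the turn, a rotation vector about the tool's x, y, z in rad; "dx", "dy", "dz": the shift along the tool's x, y, z in cm; "hand": the closure, from 0 (fully open) to 1 (shut). In form: [{"ax": .., "ay": .., "az": .., "dx": .., "dy": .., "dz": .., "hand": ..}, ...]. A call has 1 to 10 rows; each row is the pose to reach, as a shift and turn from the pose commanded when the call began, along the tool's axes at that moment; what a row does not reach only later rows make up. A row lasts 1/10 s, in which the tool goes at most 50 mm and 8.59 degrees, less where a joint would pass 70% of its speed; a pose out of reach is approached as far as the arm can. A call with a gripper value outside its range is refused whole. The fingers move at their own pace and stop on an object; the grip force is fixed at half the most. Time passes only in rows, so rows that repeat a pose let the fingers close. It gives the time, the measured TCP pose, the force, the opening and the grip force at its end, in the units of the state.
- read_state(): the state, without advancing time (a new reading comes with each control period).
- get_image(name): name is "side" or "top"; returns a dict with "pixels" (384x512x3 uint8, red, green, blue), "mtx" (3x3 intrinsics, pixels), "k1" (the pictures are not rectified: a ray, as slopes to the right and down, at radius r is drawn at 1 + k1 r^2 times it, then the intrinsics apply), "R" (3x3) and "t" (3): a world point X has camera coordinates R X + t. Camera axes: x right, y down, z forward; pixel columns grow to the right and rows downward; lengths in mm; the calibration is good to about 2 mm. A picture is of the moment at which its call begins. There is no depth.
- finish_job(): hands the job in; it is judged then, once.
The state is a dict: "clock": time; "qpos": joint angles; "qd": joint speeds; "tau": joint torques, N m; "eef_pos": TCP position; "tool_rot": TCP orientation; "force": force on the tool from outside, world axes, zero at the start; "torque": the same for the moment, N m; "width": finger opening in mm; "gripper_force": force on a finger pad.
Only numpy, scipy, OpenCV 4.12 (cv2) and the standard library are available. Lean on these libraries where they do the work, as an engineer would, in place of code of your own. Each camera call takes 0.05 s, during which the arm holds its last target. There are 200 camera calls.

## Working session

There is one attempt and no reset: what is moved stays moved. The work goes in short steps, Python scripts to look and compute and a tool call to move; the robot and the scene stay as the last step left them, time stands still between calls to the robot, and variables do not carry over. Pictures are saved under pics/ and viewed, at most 10 in all, crops included, and the job is handed in when it is done.

Besides the shell and the picture viewer there is one more tool, called after "Call:" as a command line: name --argument value ..., lists and objects as JSON in quotes. send_rows: Moves the arm, as the interface text tells. Its arguments: {"type":"object","properties":{"series":{"type":"array","items":{"type":"object","properties":{"ax":{"type":"number"},"ay":{"type":"number"},"az":{"type":"number"},"dx":{"type":"number"},"dy":{"type":"number"},"dz":{"type":"number"},"hand":{"type":"number"}}}}},"required":["series"]}

```bash
mkdir -p pics
cat > h.py <<'E'
import numpy as np, cv2
from cell import read_state, get_image, finish_job
def snap(n,f):
    d=get_image(n); cv2.imwrite('pics/'+f,cv2.cvtColor(np.array(d['pixels'],dtype=np.uint8),cv2.COLOR_RGB2BGR)); return d
def ray(d,u,v):
    K=np.array(d['mtx']);R=np.array(d['R']);t=np.array(d['t'])
    x=np.linalg.solve(K,[u,v,1])[:2]; s=x.copy()
    for _ in range(20): s=x/(1+d['k1']*(s@s))
    return -R.T@t, R.T@np.array([s[0],s[1],1])
def onz(d,u,v,z):
    c,r=ray(d,u,v); return c+r*(z-c[2])/r[2]
def proj(d,X):
    p=np.array(d['R'])@np.array(X)+np.array(d['t']); s=p[:2]/p[2]; s=s*(1+d['k1']*(s@s))
    return (np.array(d['mtx'])@[s[0],s[1],1])[:2]
E
python3 - <<'E'
from h import *
a=snap('side','s0.png');b=snap('top','t0.png')
im=np.hstack([cv2.imread('pics/s0.png'),cv2.imread('pics/t0.png')])
for d in(a,b): print(ray(d,256,192),d['k1'],d['mtx'][0])
print(read_state())
E
```

```text
(array([ 370.53380399, 1102.58700091,  603.60356357]), array([ 0.1421014 , -0.9012407 , -0.40989932])) -0.05333138362438602 [368.60486771   0.         248.91861965]
(array([ 3.14286472e+02, -1.08470308e+00,  1.26300736e+03]), array([ 0.21354758, -0.01167147, -0.97690996])) -0.058791955149409665 [401.80722194   0.         256.14433004]
{'clock': 0.1, 'qpos': array([ 1.10818727,  0.62922843,  0.0384026 ,  1.51820367, -0.02704102,
        0.99628843, -0.02001783]), 'qd': array([ 0.00164306,  0.00097628,  0.00118589, -0.00174142, -0.00027291,
        0.00046019, -0.00090904]), 'tau': array([ 2.76006402e-03, -5.64528036e+01,  1.22968566e+00, -1.93975210e+01,
        1.10534034e-02,  5.35562576e-03,  6.20586479e-05]), 'eef_pos': array([ 251.07372099, -598.98915437,  230.51715687]), 'tool_rot': array([-3.13998034e+00, -4.59657874e-05,  3.96804426e-01]), 'force': array([0.58085687, 0.2910717 , 0.35616934]), 'torque': array([-0.00398578,  0.01136458, -0.00432021]), 'gripper_force': 0.0, 'width': 85.4278314887399}
```

View pics/s0.png

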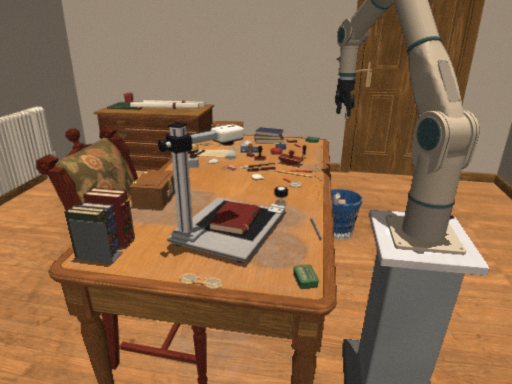

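View pics/t0.png

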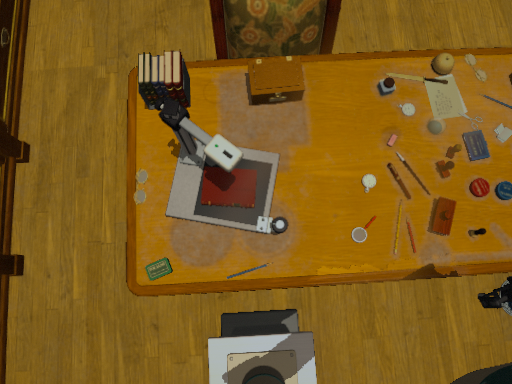

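The side view shows the stand with the knob at about (281,191). The top view shows the knob at about (279,226), clear of the camera head at (222,153).

Run:
```python
from h import *
b=snap('top','t1.png');a=snap('side','s1.png')
for z in(85,89,93): print(onz(b,279.5,226,z).round(1))
for p in [(166,217),(271,232),(279,152)]: print(onz(b,*p,30).round(1))
print('head',onz(b,222,153,320).round(0))
t=cv2.imread('pics/t1.png')[195:255,240:320]; s=cv2.imread('pics/s1.png')[170:230,240:320]
cv2.imwrite('pics/c1.png',np.vstack([cv2.resize(x,(400,300),interpolation=cv2.INTER_CUBIC) for x in(t,s)]))
# side/top triangulation
c1,r1=ray(b,279.5,226);c2,r2=ray(a,281,191)
k=np.linalg.lstsq(np.c_[r1,-r2],c2-c1,rcond=None)[0];print(c1+k[0]*r1,c2+k[1]*r2)
```

```text
[465.1 -78.2  85. ]
[464.6 -77.9  89. ]
[464.1 -77.6  93. ]
[521.4 268.5  30. ]
[455.2 -54.3  30. ]
[710.6 -97.5  30. ]
head [623.  65. 320.]
[466.07753813 -78.66110336  77.39746148] [468.10978991 -78.60751428  77.65413985]
```

View pics/c1.png

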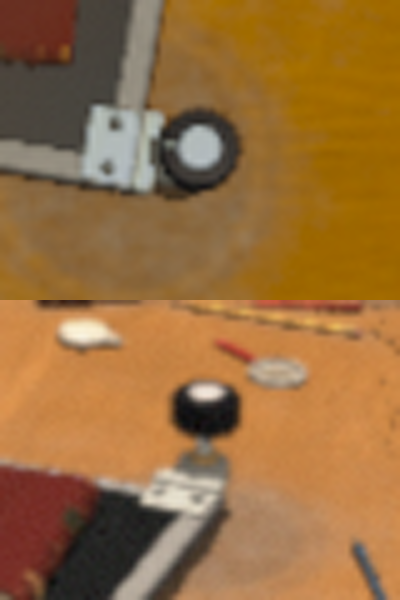

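The knob is at about (468, -78). I'll go above it with the fingers shut, then touch its top gently to get its height.

Call:
send_rows --series '[{"dx":4,"dy":-4,"dz":0,"hand":1},{"dx":8,"dy":-8,"dz":0,"hand":1},{"dx":12,"dy":-12,"dz":0,"hand":1},{"dx":16,"dy":-16,"dz":0,"hand":1},{"dx":20,"dy":-20,"dz":0,"hand":1},{"dx":24,"dy":-24,"dz":0,"hand":1},{"dx":28,"dy":-28,"dz":0,"hand":1},{"dx":32,"dy":-32,"dz":0,"hand":1},{"dx":36,"dy":-36,"dz":0,"hand":1},{"dx":40.2,"dy":-39.6,"dz":0,"hand":1}]'

```text
invalid input at $.series[0]: expected keys ax, ay, az, dx, dy, dz, hand
```

Call:
send_rows --series '[{"hand":1},{"hand":1},{"hand":1}]'

```text
invalid input at $.series[0]: expected keys ax, ay, az, dx, dy, dz, hand
```

Run:
```python
from h import *
s=read_state();print(s)
```

```text
{'clock': 0.2, 'qpos': array([ 1.10819084,  0.62899152,  0.03845753,  1.51800971, -0.02700184,
        0.99629216, -0.02001973]), 'qd': array([-0.00057955, -0.00224089, -0.00136782, -0.00395298,  0.00077844,
        0.00150385, -0.00089888]), 'tau': array([ 1.17636388e-03, -5.63245904e+01,  1.22603986e+00, -1.93451107e+01,
        1.09980706e-02,  8.08198558e-03, -1.64454144e-05]), 'eef_pos': array([ 251.08880248, -599.12675185,  230.73377616]), 'tool_rot': array([-3.14040958e+00, -3.08792771e-06,  3.96780286e-01]), 'force': array([-0.56102216,  0.82360459,  0.29810518]), 'torque': array([ 0.02767704, -0.01138055, -0.01439563]), 'gripper_force': 0.0, 'width': 85.41480249371584}
```

All keys are needed in each row.

Call:
send_rows --series '[{"ax":0,"ay":0,"az":0,"dx":4,"dy":-4,"dz":0,"hand":1},{"ax":0,"ay":0,"az":0,"dx":8,"dy":-8,"dz":0,"hand":1},{"ax":0,"ay":0,"az":0,"dx":12,"dy":-12,"dz":0,"hand":1},{"ax":0,"ay":0,"az":0,"dx":16,"dy":-16,"dz":0,"hand":1},{"ax":0,"ay":0,"az":0,"dx":20,"dy":-20,"dz":0,"hand":1},{"ax":0,"ay":0,"az":0,"dx":24,"dy":-24,"dz":0,"hand":1},{"ax":0,"ay":0,"az":0,"dx":28,"dy":-28,"dz":0,"hand":1},{"ax":0,"ay":0,"az":0,"dx":32,"dy":-32,"dz":0,"hand":1},{"ax":0,"ay":0,"az":0,"dx":36,"dy":-36,"dz":0,"hand":1},{"ax":0,"ay":0,"az":0,"dx":40.2,"dy":-39.6,"dz":0,"hand":1}]'

```text
clock: 1.2
eef_pos: [442.7, -135.6, 231.5]
tool_rot: [3.141, -0.0, 0.397]
force: [1.7, -0.7, 0.5]
width: -0.4
gripper_force: 0.0
```

Call:
send_rows --series '[{"ax":0,"ay":0,"az":0,"dx":0,"dy":0,"dz":0,"hand":1},{"ax":0,"ay":0,"az":0,"dx":0,"dy":0,"dz":0,"hand":1},{"ax":0,"ay":0,"az":0,"dx":0,"dy":0,"dz":0,"hand":1}]'

```text
clock: 1.5
eef_pos: [441.8, -138.7, 231.2]
tool_rot: [3.141, 0.001, 0.395]
force: [-0.3, -0.2, -0.6]
width: 0.1
gripper_force: 0.0
```

Run:
```python
from h import *
s=read_state();print(s['clock'],s['qpos'],s['eef_pos'],s['tool_rot'],s['force'])
b=snap('top','t2.png')
t=cv2.imread('pics/t2.png')[165:265,220:340]
cv2.imwrite('pics/c2.png',cv2.resize(t,(600,500),interpolation=cv2.INTER_CUBIC))
```

```text
1.5 [ 0.24989111  0.36480487 -0.00918248  2.01805016  0.00593159  0.75917013
 -0.93871981] [ 441.78472539 -138.73087854  231.24721814] [3.14118720e+00 8.08981162e-04 3.95067833e-01] [-0.29128577 -0.21435989 -0.63823819]
```

View pics/c2.png

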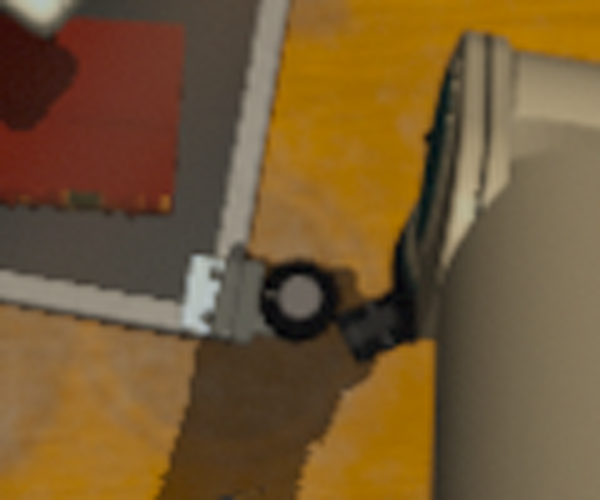

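The fingers stopped short of the knob, which shows at crop (298,300), about (468,-78). I'll use the clear desk here to get a zero-height reference first.

Call:
send_rows --series '[{"ax":0,"ay":0,"az":0,"dx":-2.5,"dy":1,"dz":2,"hand":1},{"ax":0,"ay":0,"az":0,"dx":-4.2,"dy":1.6,"dz":5,"hand":1},{"ax":0,"ay":0,"az":0,"dx":-4.2,"dy":1.6,"dz":9,"hand":1},{"ax":0,"ay":0,"az":0,"dx":-4.2,"dy":1.6,"dz":13,"hand":1},{"ax":0,"ay":0,"az":0,"dx":-4.2,"dy":1.6,"dz":17,"hand":1},{"ax":0,"ay":0,"az":0,"dx":-4.2,"dy":1.6,"dz":20,"hand":1},{"ax":0,"ay":0,"az":0,"dx":-4.2,"dy":1.6,"dz":22,"hand":1},{"ax":0,"ay":0,"az":0,"dx":-4.2,"dy":1.6,"dz":22.5,"hand":1},{"ax":0,"ay":0,"az":0,"dx":-4.2,"dy":1.6,"dz":22.5,"hand":1},{"ax":0,"ay":0,"az":0,"dx":-4.2,"dy":1.6,"dz":22.5,"hand":1}]'

```text
clock: 2.55
eef_pos: [408.6, -170.0, 5.1]
tool_rot: [-3.14, 0.001, 0.394]
force: [0.0, -1.0, 0.2]
width: 0.1
gripper_force: 0.0
```

Call:
send_rows --series '[{"ax":0,"ay":0,"az":0,"dx":0,"dy":0,"dz":0.3,"hand":1},{"ax":0,"ay":0,"az":0,"dx":0,"dy":0,"dz":0.5,"hand":1},{"ax":0,"ay":0,"az":0,"dx":0,"dy":0,"dz":0.5,"hand":1}]'

```text
clock: 2.85
eef_pos: [409.6, -169.4, 1.5]
tool_rot: [3.141, 0.0, 0.395]
force: [0.0, 0.7, -0.3]
width: 0.2
gripper_force: 0.0
```

Call:
send_rows --series '[{"ax":0,"ay":0,"az":0,"dx":0,"dy":0,"dz":0.1,"hand":1},{"ax":0,"ay":0,"az":0,"dx":0,"dy":0,"dz":0.1,"hand":1}]'

```text
clock: 3.05
eef_pos: [410.0, -168.7, 0.6]
tool_rot: [3.141, -0.0, 0.397]
force: [-0.3, 0.6, -0.3]
width: 0.1
gripper_force: 0.0
```

Call:
send_rows --series '[{"ax":0,"ay":0,"az":0,"dx":0,"dy":0,"dz":0.05,"hand":1},{"ax":0,"ay":0,"az":0,"dx":0,"dy":0,"dz":0.05,"hand":1}]'

```text
clock: 3.25
eef_pos: [410.0, -168.6, 0.1]
tool_rot: [3.141, -0.0, 0.397]
force: [-0.1, 0.4, 3.8]
width: -0.1
gripper_force: 1.8
```

Desk contact came at TCP z ≈ 0, so the height reading can be trusted. Next is the knob top.

Call:
send_rows --series '[{"ax":0,"ay":0,"az":0,"dx":0,"dy":0,"dz":-4,"hand":1},{"ax":0,"ay":0,"az":0,"dx":0,"dy":0,"dz":-8,"hand":1},{"ax":0,"ay":0,"az":0,"dx":0,"dy":0,"dz":-12,"hand":1},{"ax":0,"ay":0,"az":0,"dx":2,"dy":-1.4,"dz":-12,"hand":1},{"ax":0,"ay":0,"az":0,"dx":5,"dy":-3.5,"dz":-12,"hand":1},{"ax":0,"ay":0,"az":0,"dx":7.5,"dy":-5.2,"dz":-12,"hand":1},{"ax":0,"ay":0,"az":0,"dx":8.9,"dy":-6.1,"dz":-12,"hand":1},{"ax":0,"ay":0,"az":0,"dx":8.9,"dy":-6.1,"dz":-11,"hand":1},{"ax":0,"ay":0,"az":0,"dx":8.9,"dy":-6.1,"dz":-9.7,"hand":1},{"ax":0,"ay":0,"az":0,"dx":8.9,"dy":-6.1,"dz":-9.7,"hand":1}]'

```text
clock: 4.25
eef_pos: [465.7, -79.3, 94.6]
tool_rot: [-3.14, 0.005, 0.395]
force: [0.0, 0.3, -1.1]
width: -0.4
gripper_force: 0.0
```

Call:
send_rows --series '[{"ax":0,"ay":0,"az":0,"dx":0,"dy":0,"dz":0.2,"hand":1},{"ax":0,"ay":0,"az":0,"dx":0,"dy":0,"dz":0.2,"hand":1},{"ax":0,"ay":0,"az":0,"dx":0,"dy":0,"dz":0.2,"hand":1}]'

```text
clock: 4.55
eef_pos: [468.3, -78.3, 94.9]
tool_rot: [3.141, -0.0, 0.396]
force: [0.3, 1.2, 0.1]
width: -0.2
gripper_force: 0.0
```

Run:
```python
from h import *
a=snap('side','s3.png')
s=cv2.imread('pics/s3.png')[150:210,240:320]
cv2.imwrite('pics/c3.png',cv2.resize(s,(640,480),interpolation=cv2.INTER_CUBIC))
```

```text
(no output)
```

View pics/c3.png

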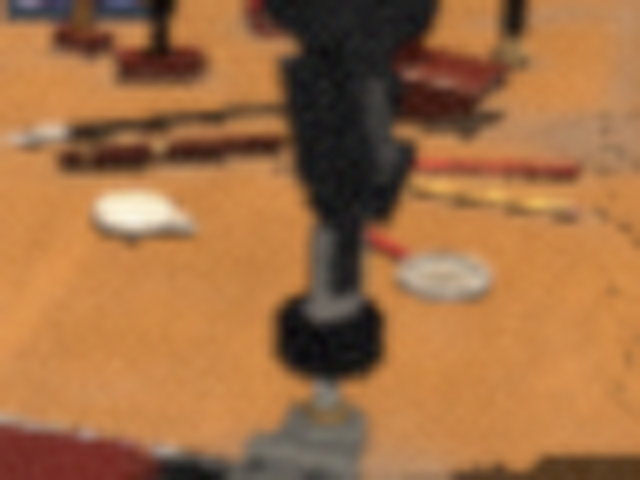

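The fingers at crop (337,290) are centred just over the knob at (330,335). I'll step down until it touches.

Call:
send_rows --series '[{"ax":0,"ay":0,"az":0,"dx":0,"dy":0,"dz":0.15,"hand":1},{"ax":0,"ay":0,"az":0,"dx":0,"dy":0,"dz":0.15,"hand":1}]'

```text
clock: 4.8
eef_pos: [468.3, -78.0, 93.3]
tool_rot: [3.141, -0.0, 0.397]
force: [-0.4, -0.3, -0.5]
width: -0.2
gripper_force: 0.0
```

Call:
send_rows --series '[{"ax":0,"ay":0,"az":0,"dx":0,"dy":0,"dz":0.1,"hand":1},{"ax":0,"ay":0,"az":0,"dx":0,"dy":0,"dz":0.1,"hand":1}]'

```text
clock: 5.0
eef_pos: [468.3, -77.8, 92.3]
tool_rot: [3.142, 0.0, 0.397]
force: [0.1, -0.6, -0.2]
width: 0.1
gripper_force: 0.0
```

Call:
send_rows --series '[{"ax":0,"ay":0,"az":0,"dx":0,"dy":0,"dz":0.05,"hand":1},{"ax":0,"ay":0,"az":0,"dx":0,"dy":0,"dz":0.05,"hand":1}]'

```text
clock: 5.2
eef_pos: [468.3, -77.8, 91.8]
tool_rot: [-3.142, 0.0, 0.397]
force: [-0.4, 0.3, 0.8]
width: 0.1
gripper_force: 0.0
```

Call:
send_rows --series '[{"ax":0,"ay":0,"az":0,"dx":0,"dy":0,"dz":0.05,"hand":1},{"ax":0,"ay":0,"az":0,"dx":0,"dy":0,"dz":0.05,"hand":1}]'

```text
clock: 5.4
eef_pos: [468.5, -77.8, 91.5]
tool_rot: [3.141, -0.0, 0.397]
force: [0.0, -0.5, 4.4]
width: 0.1
gripper_force: 1.7
```

Call:
send_rows --series '[{"ax":0,"ay":0,"az":0,"dx":0,"dy":0,"dz":0.05,"hand":1},{"ax":0,"ay":0,"az":0,"dx":0,"dy":0,"dz":0.05,"hand":1}]'

```text
clock: 5.6
eef_pos: [468.5, -77.8, 91.4]
tool_rot: [3.141, -0.0, 0.397]
force: [-1.7, 0.7, 8.7]
width: -0.3
gripper_force: 4.3
```

The knob top is at about 91.7 mm, so the pad is about 5.6 mm clear and touches after about 5.9 rad. I'll aim for about 6.6 rad in two strokes. First I'll rise, open and pre-turn counter-clockwise.

Call:
send_rows --series '[{"ax":0,"ay":0,"az":0,"dx":0,"dy":0,"dz":-2,"hand":1},{"ax":0,"ay":0,"az":-0.1,"dx":0,"dy":0,"dz":-4,"hand":0},{"ax":0,"ay":0,"az":-0.24,"dx":0,"dy":0,"dz":-4,"hand":0},{"ax":0,"ay":0,"az":-0.38,"dx":0,"dy":0,"dz":-4,"hand":0},{"ax":0,"ay":0,"az":-0.52,"dx":0,"dy":0,"dz":-4,"hand":0},{"ax":0,"ay":0,"az":-0.66,"dx":0,"dy":0,"dz":-4,"hand":0},{"ax":0,"ay":0,"az":-0.8,"dx":0,"dy":0,"dz":-4,"hand":0},{"ax":0,"ay":0,"az":-0.94,"dx":0,"dy":0,"dz":-4,"hand":0},{"ax":0,"ay":0,"az":-1.08,"dx":0,"dy":0,"dz":-4,"hand":0},{"ax":0,"ay":0,"az":-1.2,"dx":0,"dy":0,"dz":-4,"hand":0}]'

```text
clock: 6.6
eef_pos: [468.3, -77.9, 130.6]
tool_rot: [-3.141, -0.0, 1.602]
force: [0.3, 0.1, -0.5]
width: 85.1
gripper_force: 0.0
```

Call:
send_rows --series '[{"ax":0,"ay":0,"az":-0.12,"dx":0,"dy":0,"dz":0,"hand":0},{"ax":0,"ay":0,"az":-0.24,"dx":0,"dy":0,"dz":0,"hand":0},{"ax":0,"ay":0,"az":-0.36,"dx":0,"dy":0,"dz":0,"hand":0},{"ax":0,"ay":0,"az":-0.48,"dx":0,"dy":0,"dz":0,"hand":0},{"ax":0,"ay":0,"az":-0.6,"dx":0,"dy":0,"dz":0,"hand":0},{"ax":0,"ay":0,"az":-0.72,"dx":0,"dy":0,"dz":0,"hand":0},{"ax":0,"ay":0,"az":-0.84,"dx":0,"dy":0,"dz":0,"hand":0},{"ax":0,"ay":0,"az":-0.96,"dx":0,"dy":0,"dz":0,"hand":0},{"ax":0,"ay":0,"az":-1.08,"dx":0,"dy":0,"dz":0,"hand":0},{"ax":0,"ay":0,"az":-1.2,"dx":0,"dy":0,"dz":0,"hand":0}]'

```text
clock: 7.6
eef_pos: [468.2, -77.9, 130.5]
tool_rot: [3.141, -0.0, 2.801]
force: [0.1, 0.1, 0.0]
width: 85.3
gripper_force: 0.0
```

Call:
send_rows --series '[{"ax":0,"ay":0,"az":-0.12,"dx":0,"dy":0,"dz":0,"hand":0},{"ax":0,"ay":0,"az":-0.24,"dx":0,"dy":0,"dz":0,"hand":0},{"ax":0,"ay":0,"az":-0.36,"dx":0,"dy":0,"dz":0,"hand":0},{"ax":0,"ay":0,"az":-0.48,"dx":0,"dy":0,"dz":0,"hand":0},{"ax":0,"ay":0,"az":-0.6,"dx":0,"dy":0,"dz":0,"hand":0},{"ax":0,"ay":0,"az":-0.72,"dx":0,"dy":0,"dz":0,"hand":0},{"ax":0,"ay":0,"az":-0.84,"dx":0,"dy":0,"dz":0,"hand":0},{"ax":0,"ay":0,"az":-0.95,"dx":0,"dy":0,"dz":0,"hand":0},{"ax":0,"ay":0,"az":-0.95,"dx":0,"dy":0,"dz":0,"hand":0},{"ax":0,"ay":0,"az":-0.95,"dx":0,"dy":0,"dz":0,"hand":0}]'

```text
clock: 8.6
eef_pos: [468.3, -77.9, 130.7]
tool_rot: [3.141, -0.0, -2.539]
force: [0.4, 0.2, 0.1]
width: 85.6
gripper_force: 0.0
```

Run:
```python
from h import *
s=read_state();print(s['clock'],s['qpos'],s['eef_pos'],s['tool_rot'],s['force'],s['width'])
d=snap('side','s4.png');print(proj(d,[468.3,-77.8,91]))
b=snap('top','t4.png')
import cv2
print(onz(b,279.1,224.4,91))
```

```text
8.6 [ 0.84360758  0.86721214 -1.22480459  2.07364857  1.01805577  1.00236623
  1.23673382] [468.26901344 -77.90422207 130.6675003 ] [ 3.14139917e+00 -1.42527721e-04 -2.53913541e+00] [0.38355956 0.19483437 0.09267155] 85.63706703073989
[281.07538942 187.59503149]
[469.12624217 -76.93755279  91.        ]
```

Call:
send_rows --series '[{"ax":0,"ay":0,"az":0,"dx":0,"dy":0,"dz":2,"hand":0},{"ax":0,"ay":0,"az":0,"dx":0,"dy":0,"dz":4,"hand":0},{"ax":0,"ay":0,"az":0,"dx":0,"dy":0,"dz":5.5,"hand":0},{"ax":0,"ay":0,"az":0,"dx":0,"dy":0,"dz":6.8,"hand":0},{"ax":0,"ay":0,"az":0,"dx":0,"dy":0,"dz":7.3,"hand":0},{"ax":0,"ay":0,"az":0,"dx":0,"dy":0,"dz":7.3,"hand":0},{"ax":0,"ay":0,"az":0,"dx":0,"dy":0,"dz":7.3,"hand":0}]'

```text
clock: 9.4
eef_pos: [468.7, -77.7, 58.3]
tool_rot: [-3.141, 0.001, -2.537]
force: [0.9, 0.2, -0.4]
width: 85.7
gripper_force: 0.0
```

Call:
send_rows --series '[{"ax":0,"ay":0,"az":0,"dx":0,"dy":0,"dz":0,"hand":0.3},{"ax":0,"ay":0,"az":0,"dx":0,"dy":0,"dz":0,"hand":0.36},{"ax":0,"ay":0,"az":0,"dx":0,"dy":0,"dz":0,"hand":0.4},{"ax":0,"ay":0,"az":0,"dx":0,"dy":0,"dz":0,"hand":0.42}]'

```text
clock: 9.8
eef_pos: [468.5, -77.9, 58.0]
tool_rot: [-3.141, 0.0, -2.537]
force: [-0.2, 0.3, 1.0]
width: 49.3
gripper_force: 0.0
```

Call:
send_rows --series '[{"ax":0,"ay":0,"az":0,"dx":0,"dy":0,"dz":0,"hand":0.6},{"ax":0,"ay":0,"az":0,"dx":0,"dy":0,"dz":0,"hand":0.6},{"ax":0,"ay":0,"az":0,"dx":0,"dy":0,"dz":0,"hand":0.6}]'

```text
clock: 10.1
eef_pos: [468.7, -78.2, 58.3]
tool_rot: [-3.14, 0.0, -2.537]
force: [-0.6, -1.3, 5.8]
width: 45.8
gripper_force: 60.5
```

Run:
```python
from h import *
s=read_state();print(s['clock'],s['eef_pos'],s['tool_rot'],s['force'],s['torque'],s['width'],s['gripper_force'])
```

```text
10.1 [468.70468839 -78.23217512  58.30510273] [-3.14026536e+00  6.81470380e-05 -2.53659724e+00] [-0.64579279 -1.2699351   5.84249187] [-0.22965611  0.13252143  0.00365457] 45.84780878609523 60.458879470825195
```

Call:
send_rows --series '[{"ax":0,"ay":0,"az":0.12,"dx":0,"dy":0,"dz":0,"hand":0.6},{"ax":0,"ay":0,"az":0.24,"dx":0,"dy":0,"dz":0,"hand":0.6},{"ax":0,"ay":0,"az":0.36,"dx":0,"dy":0,"dz":0,"hand":0.6},{"ax":0,"ay":0,"az":0.48,"dx":0,"dy":0,"dz":0.01,"hand":0.6},{"ax":0,"ay":0,"az":0.6,"dx":0,"dy":0,"dz":0.02,"hand":0.6},{"ax":0,"ay":0,"az":0.72,"dx":0,"dy":0,"dz":0.03,"hand":0.6},{"ax":0,"ay":0,"az":0.84,"dx":0,"dy":0,"dz":0.04,"hand":0.6},{"ax":0,"ay":0,"az":0.96,"dx":0,"dy":0,"dz":0.05,"hand":0.6},{"ax":0,"ay":0,"az":1.08,"dx":0,"dy":0,"dz":0.06,"hand":0.6},{"ax":0,"ay":0,"az":1.2,"dx":0,"dy":0,"dz":0.07,"hand":0.6}]'

```text
clock: 11.1
eef_pos: [468.7, -75.8, 57.3]
tool_rot: [3.138, -0.001, 2.543]
force: [0.9, 3.9, -1.0]
width: 45.8
gripper_force: 61.2
```

Run:
```python
from h import *
s=read_state();print(s['clock'],s['qpos'],s['eef_pos'],s['tool_rot'],s['force'],s['torque'],s['width'],s['gripper_force'])
d=snap('side','s5.png');s=cv2.imread('pics/s5.png')[130:270,150:350]
cv2.imwrite('pics/c5.png',cv2.resize(s,(800,560),interpolation=cv2.INTER_CUBIC))
```

```text
11.1 [ 6.80753480e-01  8.63461798e-01 -9.05813366e-01  2.12089285e+00
  1.09281259e+00  7.34808913e-01  1.10149013e-03] [468.71877895 -75.77020356  57.32832662] [ 3.13796686e+00 -9.79376305e-04  2.54347191e+00] [ 0.90490314  3.9026094  -1.02472001] [0.85346867 0.02460592 0.05999071] 45.841190976595705 61.24932110309601
```

View pics/c5.png

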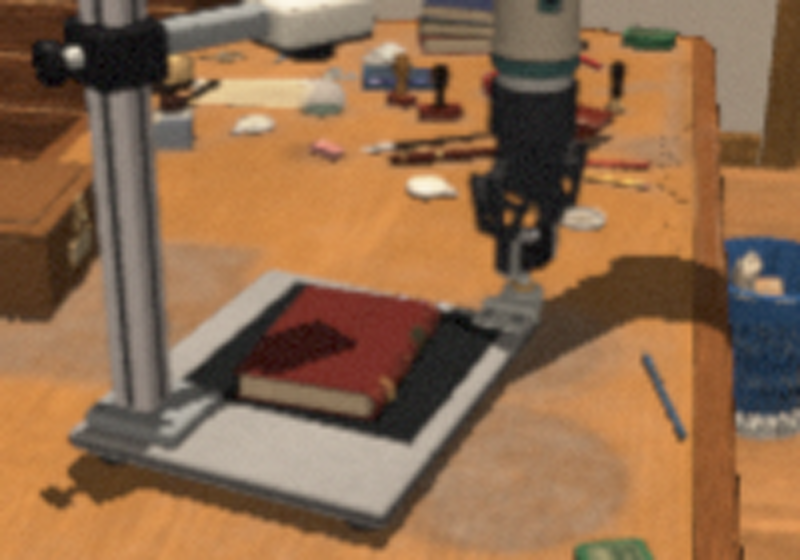

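The fingers at crop (525,230) hold the knob and the stand is in place. The measured torque of 0.06 N m matches normal turning. I'll continue a little slower.

Call:
send_rows --series '[{"ax":0,"ay":0,"az":0,"dx":0,"dy":0,"dz":0.01,"hand":0.6},{"ax":0,"ay":0,"az":0.1,"dx":0,"dy":0,"dz":0.02,"hand":0.6},{"ax":0,"ay":0,"az":0.2,"dx":0,"dy":0,"dz":0.03,"hand":0.6},{"ax":0,"ay":0,"az":0.3,"dx":0,"dy":0,"dz":0.04,"hand":0.6},{"ax":0,"ay":0,"az":0.4,"dx":0,"dy":0,"dz":0.05,"hand":0.6},{"ax":0,"ay":0,"az":0.5,"dx":0,"dy":0,"dz":0.06,"hand":0.6},{"ax":0,"ay":0,"az":0.6,"dx":0,"dy":0,"dz":0.07,"hand":0.6},{"ax":0,"ay":0,"az":0.7,"dx":0,"dy":0,"dz":0.08,"hand":0.6},{"ax":0,"ay":0,"az":0.8,"dx":0,"dy":0,"dz":0.09,"hand":0.6},{"ax":0,"ay":0,"az":0.9,"dx":0,"dy":0,"dz":0.1,"hand":0.6}]'

```text
clock: 12.15
eef_pos: [470.4, -74.9, 56.5]
tool_rot: [3.137, -0.005, 1.648]
force: [2.6, 7.2, -2.0]
width: 45.4
gripper_force: 61.8
```

Call:
send_rows --series '[{"ax":0,"ay":0,"az":0.1,"dx":0,"dy":0,"dz":0.01,"hand":0.6},{"ax":0,"ay":0,"az":0.2,"dx":0,"dy":0,"dz":0.02,"hand":0.6},{"ax":0,"ay":0,"az":0.3,"dx":0,"dy":0,"dz":0.03,"hand":0.6},{"ax":0,"ay":0,"az":0.4,"dx":0,"dy":0,"dz":0.04,"hand":0.6},{"ax":0,"ay":0,"az":0.5,"dx":0,"dy":0,"dz":0.05,"hand":0.6},{"ax":0,"ay":0,"az":0.6,"dx":0,"dy":0,"dz":0.06,"hand":0.6},{"ax":0,"ay":0,"az":0.7,"dx":0,"dy":0,"dz":0.07,"hand":0.6},{"ax":0,"ay":0,"az":0.8,"dx":0,"dy":0,"dz":0.08,"hand":0.6},{"ax":0,"ay":0,"az":0.9,"dx":0,"dy":0,"dz":0.09,"hand":0.6},{"ax":0,"ay":0,"az":1.0,"dx":0,"dy":0,"dz":0.1,"hand":0.6}]'

```text
clock: 13.15
eef_pos: [472.3, -75.7, 55.6]
tool_rot: [3.14, -0.008, 0.648]
force: [5.9, 4.4, -2.2]
width: 45.7
gripper_force: 61.8
```

Call:
send_rows --series '[{"ax":0,"ay":0,"az":0.1,"dx":0,"dy":0,"dz":0.01,"hand":0.6},{"ax":0,"ay":0,"az":0.2,"dx":0,"dy":0,"dz":0.02,"hand":0.6},{"ax":0,"ay":0,"az":0.2,"dx":0,"dy":0,"dz":0.02,"hand":0.6},{"ax":0,"ay":0,"az":0.2,"dx":0,"dy":0,"dz":0.02,"hand":0.6}]'

```text
clock: 13.55
eef_pos: [472.5, -76.1, 55.4]
tool_rot: [3.141, -0.008, 0.451]
force: [6.6, 3.3, -4.3]
width: 45.4
gripper_force: 62.0
```

Run:
```python
from h import *
s=read_state();print(s['clock'],s['qpos'],s['eef_pos'],s['tool_rot'],s['force'],s['torque'],s['width'],s['gripper_force'])
```

```text
13.55 [ 0.37514806  0.71705577 -0.40180389  2.12558645  0.67684575  0.41688012
 -1.68592871] [472.51637679 -76.08109518  55.38520448] [ 3.14111449 -0.00793699  0.4513986 ] [ 6.60997568  3.33363377 -4.28540134] [ 0.69214358 -1.32328295 -0.08714546] 45.429934070813296 61.95148587226868
```

The first stroke turned the knob 3.3 rad. The TCP's path puts the knob axis near (470.6, -77.1). I'll open, recentre and turn back.

Call:
send_rows --series '[{"ax":0,"ay":0,"az":0,"dx":0,"dy":0,"dz":0,"hand":0},{"ax":0,"ay":0,"az":0,"dx":0,"dy":0,"dz":0,"hand":0},{"ax":0,"ay":0,"az":0,"dx":0.24,"dy":0.03,"dz":0,"hand":0},{"ax":0,"ay":0,"az":0,"dx":0.24,"dy":0.03,"dz":0,"hand":0},{"ax":0,"ay":0,"az":0,"dx":0.24,"dy":0.03,"dz":0,"hand":0}]'

```text
clock: 14.05
eef_pos: [470.4, -77.2, 54.9]
tool_rot: [-3.142, 0.0, 0.447]
force: [-0.4, 0.8, 0.1]
width: 85.5
gripper_force: 0.0
```

Run:
```python
from h import *
s=read_state();print(s['clock'],s['eef_pos'],s['tool_rot'],s['force'],s['torque'],s['width'])
```

```text
14.05 [470.42736265 -77.24551537  54.86917126] [-3.14156277e+00  4.81958728e-04  4.47007532e-01] [-0.36127046  0.7951754   0.05421096] [ 0.04020164  0.01785473 -0.06178072] 85.54347328876953
```

Call:
send_rows --series '[{"ax":0,"ay":0,"az":-0.12,"dx":0,"dy":0,"dz":0,"hand":0},{"ax":0,"ay":0,"az":-0.24,"dx":0,"dy":0,"dz":0,"hand":0},{"ax":0,"ay":0,"az":-0.36,"dx":0,"dy":0,"dz":0,"hand":0},{"ax":0,"ay":0,"az":-0.48,"dx":0,"dy":0,"dz":0,"hand":0},{"ax":0,"ay":0,"az":-0.6,"dx":0,"dy":0,"dz":0,"hand":0},{"ax":0,"ay":0,"az":-0.72,"dx":0,"dy":0,"dz":0,"hand":0},{"ax":0,"ay":0,"az":-0.84,"dx":0,"dy":0,"dz":0,"hand":0},{"ax":0,"ay":0,"az":-0.96,"dx":0,"dy":0,"dz":0,"hand":0},{"ax":0,"ay":0,"az":-1.08,"dx":0,"dy":0,"dz":0,"hand":0},{"ax":0,"ay":0,"az":-1.2,"dx":0,"dy":0,"dz":0,"hand":0}]'

```text
clock: 15.05
eef_pos: [470.4, -77.4, 54.9]
tool_rot: [-3.141, 0.0, 1.652]
force: [-0.0, -0.4, 0.5]
width: 85.4
gripper_force: 0.0
```

Call:
send_rows --series '[{"ax":0,"ay":0,"az":-0.12,"dx":0,"dy":0,"dz":0,"hand":0},{"ax":0,"ay":0,"az":-0.24,"dx":0,"dy":0,"dz":0,"hand":0},{"ax":0,"ay":0,"az":-0.36,"dx":0,"dy":0,"dz":0,"hand":0},{"ax":0,"ay":0,"az":-0.48,"dx":0,"dy":0,"dz":0,"hand":0},{"ax":0,"ay":0,"az":-0.6,"dx":0,"dy":0,"dz":0,"hand":0},{"ax":0,"ay":0,"az":-0.72,"dx":0,"dy":0,"dz":0,"hand":0},{"ax":0,"ay":0,"az":-0.84,"dx":0,"dy":0,"dz":0,"hand":0},{"ax":0,"ay":0,"az":-0.96,"dx":0,"dy":0,"dz":0,"hand":0},{"ax":0,"ay":0,"az":-1.08,"dx":0,"dy":0,"dz":0,"hand":0},{"ax":0,"ay":0,"az":-1.2,"dx":0,"dy":0,"dz":0,"hand":0}]'

```text
clock: 16.05
eef_pos: [470.4, -77.5, 54.8]
tool_rot: [-3.141, -0.0, 2.852]
force: [-0.5, 0.9, 0.3]
width: 85.5
gripper_force: 0.0
```

Call:
send_rows --series '[{"ax":0,"ay":0,"az":-0.12,"dx":0,"dy":0,"dz":0,"hand":0},{"ax":0,"ay":0,"az":-0.24,"dx":0,"dy":0,"dz":0,"hand":0},{"ax":0,"ay":0,"az":-0.36,"dx":0,"dy":0,"dz":0,"hand":0},{"ax":0,"ay":0,"az":-0.48,"dx":0,"dy":0,"dz":0,"hand":0},{"ax":0,"ay":0,"az":-0.6,"dx":0,"dy":0,"dz":0,"hand":0},{"ax":0,"ay":0,"az":-0.72,"dx":0,"dy":0,"dz":0,"hand":0},{"ax":0,"ay":0,"az":-0.84,"dx":0,"dy":0,"dz":0,"hand":0},{"ax":0,"ay":0,"az":-0.9,"dx":0,"dy":0,"dz":0,"hand":0},{"ax":0,"ay":0,"az":-0.9,"dx":0,"dy":0,"dz":0,"hand":0},{"ax":0,"ay":0,"az":-0.9,"dx":0,"dy":0,"dz":0,"hand":0}]'

```text
clock: 17.05
eef_pos: [470.5, -77.3, 54.8]
tool_rot: [-3.142, -0.0, -2.538]
force: [-0.2, 0.0, 0.7]
width: 85.4
gripper_force: 0.0
```

Call:
send_rows --series '[{"ax":0,"ay":0,"az":0,"dx":0,"dy":0,"dz":0,"hand":0.36},{"ax":0,"ay":0,"az":0,"dx":0,"dy":0,"dz":0,"hand":0.4},{"ax":0,"ay":0,"az":0,"dx":0,"dy":0,"dz":0,"hand":0.6},{"ax":0,"ay":0,"az":0,"dx":0,"dy":0,"dz":0,"hand":0.6},{"ax":0,"ay":0,"az":0,"dx":0,"dy":0,"dz":0,"hand":0.6}]'

```text
clock: 17.55
eef_pos: [470.6, -77.0, 55.2]
tool_rot: [-3.141, 0.0, -2.536]
force: [-1.6, 0.6, 5.1]
width: 45.6
gripper_force: 60.7
```

Run:
```python
from h import *
s=read_state();print(s['clock'],s['qpos'],s['eef_pos'],s['tool_rot'],s['force'],s['torque'],s['width'],s['gripper_force'])
```

```text
17.55 [ 0.77723128  0.98175292 -1.11415803  2.11337311  1.20457075  0.92631349
  1.10398776] [470.6304938  -76.97974548  55.2337522 ] [-3.14135443e+00  5.27282871e-05 -2.53644258e+00] [-1.57452713  0.62453275  5.10559365] [0.02123511 0.29759483 0.00795812] 45.626872828599396 60.6719183921814
```

Call:
send_rows --series '[{"ax":0,"ay":0,"az":0.1,"dx":0,"dy":0,"dz":0,"hand":0.6},{"ax":0,"ay":0,"az":0.2,"dx":0,"dy":0,"dz":0,"hand":0.6},{"ax":0,"ay":0,"az":0.3,"dx":0,"dy":0,"dz":0,"hand":0.6},{"ax":0,"ay":0,"az":0.4,"dx":0,"dy":0,"dz":0,"hand":0.6},{"ax":0,"ay":0,"az":0.5,"dx":0,"dy":0,"dz":0.01,"hand":0.6},{"ax":0,"ay":0,"az":0.6,"dx":0,"dy":0,"dz":0.02,"hand":0.6},{"ax":0,"ay":0,"az":0.7,"dx":0,"dy":0,"dz":0.03,"hand":0.6},{"ax":0,"ay":0,"az":0.8,"dx":0,"dy":0,"dz":0.04,"hand":0.6},{"ax":0,"ay":0,"az":0.9,"dx":0,"dy":0,"dz":0.05,"hand":0.6},{"ax":0,"ay":0,"az":1.0,"dx":0,"dy":0,"dz":0.06,"hand":0.6}]'

```text
clock: 18.55
eef_pos: [470.6, -76.9, 54.4]
tool_rot: [3.141, 0.0, 2.743]
force: [0.1, 0.9, 2.2]
width: 45.4
gripper_force: 60.9
```

Call:
send_rows --series '[{"ax":0,"ay":0,"az":0.1,"dx":0,"dy":0,"dz":0.01,"hand":0.6},{"ax":0,"ay":0,"az":0.2,"dx":0,"dy":0,"dz":0.02,"hand":0.6},{"ax":0,"ay":0,"az":0.3,"dx":0,"dy":0,"dz":0.03,"hand":0.6},{"ax":0,"ay":0,"az":0.4,"dx":0,"dy":0,"dz":0.04,"hand":0.6},{"ax":0,"ay":0,"az":0.5,"dx":0,"dy":0,"dz":0.05,"hand":0.6},{"ax":0,"ay":0,"az":0.6,"dx":0,"dy":0,"dz":0.06,"hand":0.6},{"ax":0,"ay":0,"az":0.7,"dx":0,"dy":0,"dz":0.07,"hand":0.6},{"ax":0,"ay":0,"az":0.8,"dx":0,"dy":0,"dz":0.08,"hand":0.6},{"ax":0,"ay":0,"az":0.9,"dx":0,"dy":0,"dz":0.09,"hand":0.6},{"ax":0,"ay":0,"az":1.0,"dx":0,"dy":0,"dz":0.1,"hand":0.6}]'

```text
clock: 19.55
eef_pos: [470.7, -76.9, 53.4]
tool_rot: [3.141, -0.0, 1.743]
force: [0.2, 0.5, 1.6]
width: 45.8
gripper_force: 60.9
```

Call:
send_rows --series '[{"ax":0,"ay":0,"az":0.1,"dx":0,"dy":0,"dz":0.01,"hand":0.6},{"ax":0,"ay":0,"az":0.2,"dx":0,"dy":0,"dz":0.02,"hand":0.6},{"ax":0,"ay":0,"az":0.3,"dx":0,"dy":0,"dz":0.03,"hand":0.6},{"ax":0,"ay":0,"az":0.4,"dx":0,"dy":0,"dz":0.04,"hand":0.6},{"ax":0,"ay":0,"az":0.5,"dx":0,"dy":0,"dz":0.05,"hand":0.6},{"ax":0,"ay":0,"az":0.6,"dx":0,"dy":0,"dz":0.06,"hand":0.6},{"ax":0,"ay":0,"az":0.7,"dx":0,"dy":0,"dz":0.07,"hand":0.6},{"ax":0,"ay":0,"az":0.8,"dx":0,"dy":0,"dz":0.08,"hand":0.6},{"ax":0,"ay":0,"az":0.9,"dx":0,"dy":0,"dz":0.09,"hand":0.6},{"ax":0,"ay":0,"az":1.0,"dx":0,"dy":0,"dz":0.1,"hand":0.6}]'

```text
clock: 20.55
eef_pos: [470.8, -76.9, 52.5]
tool_rot: [3.141, -0.0, 0.743]
force: [-1.0, 0.0, 3.1]
width: 45.5
gripper_force: 60.9
```

Call:
send_rows --series '[{"ax":0,"ay":0,"az":0.1,"dx":0,"dy":0,"dz":0.01,"hand":0.6},{"ax":0,"ay":0,"az":0.2,"dx":0,"dy":0,"dz":0.02,"hand":0.6},{"ax":0,"ay":0,"az":0.2,"dx":0,"dy":0,"dz":0.02,"hand":0.6},{"ax":0,"ay":0,"az":0.2,"dx":0,"dy":0,"dz":0.02,"hand":0.6}]'

```text
clock: 20.95
eef_pos: [470.8, -76.9, 52.3]
tool_rot: [3.141, -0.0, 0.549]
force: [-1.3, 0.5, 4.4]
width: 45.8
gripper_force: 61.1
```

Run:
```python
from h import *
s=read_state();print(s['clock'],s['qpos'],s['eef_pos'],s['tool_rot'],s['force'],s['torque'],s['width'],s['gripper_force'])
```

```text
20.95 [ 0.40465044  0.73203434 -0.44819018  2.12406567  0.74208557  0.44292763
 -1.65210081] [470.8415041  -76.92318629  52.27549308] [ 3.14132223e+00 -3.57903861e-04  5.49221871e-01] [-1.27372285  0.49739877  4.36025836] [ 0.09427955  0.17549167 -0.10324824] 45.82123218879649 61.079885959625244
```

Total turn is 6.49 rad. I'll release, lift and check the knob's top height again with shut fingers.

Call:
send_rows --series '[{"ax":0,"ay":0,"az":0,"dx":0,"dy":0,"dz":0,"hand":0},{"ax":0,"ay":0,"az":0,"dx":0,"dy":0,"dz":0,"hand":0},{"ax":0,"ay":0,"az":0,"dx":0,"dy":0,"dz":0,"hand":0},{"ax":0,"ay":0,"az":0,"dx":0,"dy":0,"dz":-2.5,"hand":0},{"ax":0,"ay":0,"az":0,"dx":0,"dy":0,"dz":-6,"hand":0},{"ax":0,"ay":0,"az":0,"dx":0,"dy":0,"dz":-6,"hand":1},{"ax":0,"ay":0,"az":0,"dx":0,"dy":0,"dz":-6,"hand":1},{"ax":0,"ay":0,"az":0,"dx":0,"dy":0,"dz":-6,"hand":1},{"ax":0,"ay":0,"az":0,"dx":0,"dy":0,"dz":-6,"hand":1},{"ax":0,"ay":0,"az":0,"dx":0,"dy":0,"dz":-6,"hand":1}]'

```text
clock: 21.95
eef_pos: [470.1, -77.0, 111.4]
tool_rot: [-3.141, 0.001, 0.547]
force: [0.5, 0.8, 0.4]
width: 12.4
gripper_force: 0.0
```

Call:
send_rows --series '[{"ax":0,"ay":0,"az":0,"dx":0,"dy":0,"dz":1,"hand":1},{"ax":0,"ay":0,"az":0,"dx":0,"dy":0,"dz":2,"hand":1},{"ax":0,"ay":0,"az":0,"dx":0,"dy":0,"dz":2.5,"hand":1},{"ax":0,"ay":0,"az":0,"dx":0,"dy":0,"dz":2.5,"hand":1},{"ax":0,"ay":0,"az":0,"dx":0,"dy":0,"dz":2.5,"hand":1}]'

```text
clock: 22.45
eef_pos: [470.5, -76.9, 86.8]
tool_rot: [-3.141, 0.0, 0.547]
force: [-0.3, 0.6, -0.4]
width: 0.1
gripper_force: 0.0
```

Call:
send_rows --series '[{"ax":0,"ay":0,"az":0,"dx":0,"dy":0,"dz":0.1,"hand":1},{"ax":0,"ay":0,"az":0,"dx":0,"dy":0,"dz":0.1,"hand":1}]'

```text
clock: 22.65
eef_pos: [470.7, -77.1, 86.2]
tool_rot: [3.141, -0.0, 0.547]
force: [-0.4, 0.0, -0.6]
width: 0.3
gripper_force: 0.0
```

Call:
send_rows --series '[{"ax":0,"ay":0,"az":0,"dx":0,"dy":0,"dz":0.05,"hand":1},{"ax":0,"ay":0,"az":0,"dx":0,"dy":0,"dz":0.05,"hand":1}]'

```text
clock: 22.85
eef_pos: [470.7, -77.1, 85.7]
tool_rot: [3.141, -0.0, 0.547]
force: [-0.1, -0.4, 0.2]
width: -0.1
gripper_force: 0.0
```

Call:
send_rows --series '[{"ax":0,"ay":0,"az":0,"dx":0,"dy":0,"dz":0.05,"hand":1},{"ax":0,"ay":0,"az":0,"dx":0,"dy":0,"dz":0.05,"hand":1}]'

```text
clock: 23.05
eef_pos: [470.8, -77.1, 85.4]
tool_rot: [3.141, -0.0, 0.547]
force: [-0.6, -1.0, 2.8]
width: -0.1
gripper_force: 1.7
```

Call:
send_rows --series '[{"ax":0,"ay":0,"az":0,"dx":0,"dy":0,"dz":0.05,"hand":1},{"ax":0,"ay":0,"az":0,"dx":0,"dy":0,"dz":0.05,"hand":1}]'

```text
clock: 23.25
eef_pos: [470.8, -77.1, 85.2]
tool_rot: [3.141, -0.0, 0.547]
force: [-2.0, -1.6, 9.8]
width: 0.2
gripper_force: 4.4
```

The knob top is at about 85.5 mm. That is 0.5 mm past the touch height, so the pad presses with roughly 2–3 N. I'll withdraw upward and compare the scene with the start.

Call:
send_rows --series '[{"ax":0,"ay":0,"az":0,"dx":0,"dy":0,"dz":-3,"hand":1},{"ax":0,"ay":0,"az":0,"dx":0,"dy":0,"dz":-7,"hand":1},{"ax":0,"ay":0,"az":0,"dx":0,"dy":2,"dz":-11,"hand":1},{"ax":0,"ay":0,"az":0,"dx":0,"dy":5,"dz":-12,"hand":1},{"ax":0,"ay":0,"az":0,"dx":0,"dy":8,"dz":-12,"hand":1},{"ax":0,"ay":0,"az":0,"dx":0,"dy":11,"dz":-12,"hand":1},{"ax":0,"ay":0,"az":0,"dx":0,"dy":14,"dz":-12,"hand":1},{"ax":0,"ay":0,"az":0,"dx":0,"dy":14,"dz":-12,"hand":1},{"ax":0,"ay":0,"az":0,"dx":0,"dy":14,"dz":-12,"hand":1}]'

```text
clock: 24.15
eef_pos: [543.1, -196.9, 204.0]
tool_rot: [-3.14, 0.0, 0.546]
force: [0.2, 0.8, 0.5]
width: -0.1
gripper_force: 0.0
```

Run:
```python
from h import *
s=read_state();print(s['clock'],s['eef_pos'],s['force'])
snap('side','s9.png');snap('top','t9.png')
f=lambda n:cv2.imread(f'pics/{n}.png')[170:300,150:350]
cv2.imwrite('pics/c9.png',np.vstack([cv2.resize(f(n),(460,299),interpolation=cv2.INTER_CUBIC) for n in('s0','s9')]))
g=lambda n:np.float32(cv2.cvtColor(cv2.imread(f'pics/{n}.png')[205:262,172:250],cv2.COLOR_BGR2GRAY))
print(cv2.phaseCorrelate(g('s0'),g('s9')))
```

```text
24.15 [ 543.07457461 -196.8534815   204.03616655] [0.16153962 0.78417277 0.50487301]
((-0.011625627530200688, -0.008547642636639097), 0.9942397888501485)
```

View pics/c9.png

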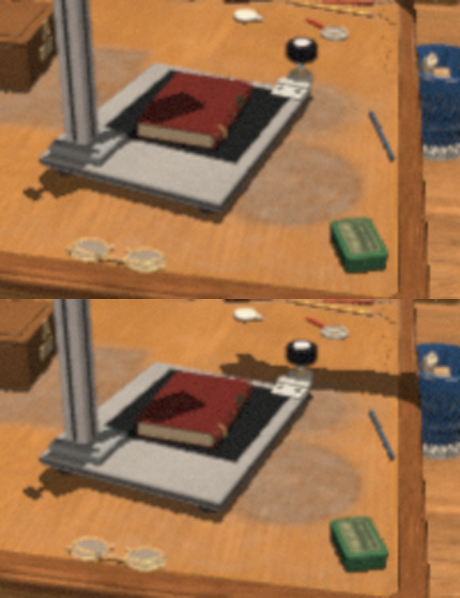

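The stand has not moved: the before/after shift is 0.01 px. The knob sits lower, at crop (300,352) against (300,50), and the arm is clear of everything. Handing in.

```bash
python3 -c "
from cell import finish_job
print(finish_job())"
```

```text
the job is handed in; nothing more can be done
None
```

I turned the knob about 6.5 rad clockwise and handed the job in at about 24 s: by knob height the pad is about 0.5 mm past first touch (an estimated 2–3 N, not measured directly), the stand did not move, and the arm has let go and is clear.

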